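Third hand at the calibration bay

ROBOT

A 6-joint arm with a two-finger parallel gripper is mounted at the origin on the work surface. World frame = base frame: x ahead of the robot, y to its left, z up, the work surface at z = 0. Lengths are in m, angles in rad, forces in N, time in s.
With the tool pointing down it reaches from about 0.35 to 0.975 m from the base axis. Payload 7.1 kg.
Tool frame: the origin (TCP) lies midway between the tips of the shut fingers; the grasp point (between the pads) lies 19 mm behind it; z points along the fingers, y is the line along which they close (so a half turn about z gives the same grasp; the last joint's range is limited). The gripper opens to 88 mm and grips with 3 to 60 N. Pads are 20 mm wide; open, the fingers measure 115 mm over their backs; the gripper's body (75 mm by 178 mm) begins 61 mm behind the grasp point.
Start: joints at [1.103, 0.423, 1.63, -0, 1.089, -0.019], TCP at [0.271, 0.563, 0.223] pointing down, gripper open.
Joint ranges: [-3, 3], [-0.9, 2.11], [0.09, 2.58], [-1.31, 4.45], [0.11, 2.69], [-2.54, 2.54]. Speed limits (rad/s): [2.39, 2.39, 3.01, 3.14, 3.14, 3.14].

INTERFACE

Orientations are given as a unit quaternion [w, x, y, z].
In Python, from station import move_pose, movel, movej, command_gripper, wait, inverse_kinematics, read_camera, camera_info, MotionError, job_done, get_time, get_joint_pos, get_qvel, get_effort, get_tcp_pos, get_ee_rot, get_ft_force, get_ft_torque, get_grip_width, get_finger_force gives the robot as it stands. Calls block until the motion is done:
- move_pose(position, orientation): joint-space move of the TCP to a pose.
- movel(position, frame=None, v=0.15, until_force=None): straight line of the TCP; frame=None keeps the orientation; v is the mean speed in m/s. With until_force (N) it stops when the force on the tool has changed by that much, and returns True; else False.
- movej(angles): joint-space move.
- command_gripper(opening): opening from 0.0 (shut) to 1.0 (fully open); the grip force is fixed at half the most; returns when the fingers have stopped.
- wait(seconds).
- inverse_kinematics(position, orientation): joint angles nearest the present ones, or None.
- read_camera(name): name is "side" or "top" or "wrist"; returns the picture (400x640x3 uint8, red, green, blue); there is no depth.
- camera_info(name): a dict with "intrinsics" (3x3 intrinsics, pixels), "T" (4x4, takes a point from camera to world coordinates); the wrist camera has in their place "tool_from_camera" (4x4, takes a point from camera to tool coordinates, whose origin is the TCP and whose axes are the flange's). Camera axes: x right, y up, looking along -z (the intrinsics and any distortion apply to the point x, -y, -z); pixel columns grow to the right and rows downward; lengths in m; the calibration is good to about 2 mm. A picture is of the moment at which its call begins: read the wrist's pose just before it. camera_info takes no time and is no camera call.
A pose or a line that the arm cannot do raises MotionError and nothing moves.
- job_done(): hands the job in; it is judged then, once.
Readings, each from a call of its own:
- get_time(): time.
- get_joint_pos(): joint angles.
- get_qvel(): joint speeds.
- get_effort(): joint torques, N m.
- get_tcp_pos(): TCP position.
- get_ee_rot(): TCP orientation.
- get_ft_force(): force on the tool from outside, world axes, zero at the start.
- get_ft_torque(): the same for the moment, N m.
- get_grip_width(): opening from 0.0 (shut) to 1.0 (fully open).
- get_finger_force(): force on a finger pad.
Only numpy, scipy, OpenCV 4.12 (cv2) and the standard library are available. Lean on these libraries where they do the work, as an engineer would, in place of code of your own. Each camera call takes 0.05 s, during which the arm holds its last target. There are 200 camera calls.

TASK

Roll the cream instrument case along the roller track into the bay until it sits against the blue end stop, then press it from the robot's side squarely against the orange sprung fence with a steady push of about 10 N, so that the gauge pointer stands in the green (never up to the red), the case still at the end stop. Finish while holding it pressed like this, as a third hand for the technician who will screw it down; do not lift or tip the case off the rollers, and leave the meter, the screwdriver and the terminal module alone.

Things in the scene. Friction and masses are not known exactly. Their poses are not given: they have to be found in the camera images.
- station: Fixed station: blue base with a row of free-turning steel rollers (24 mm, 33 mm apart, tops 45 mm above the bench) leading along its +y into the bay at that end. Origin: on the bench under the middle of the bay; +y along the rollers to the end stop, +x away from the robot to the sprung fence. The feed begins at y = -360 mm.
- rail_top (a point): Point on top of the low rail on the robot's side, beside the bay, 55 mm above the bench. The rail (8 mm thick, inner face at x = -65 mm in the station's frame) runs along the whole track and bay.
- guide_top (a point): Middle of the top of the guide on the far side of the feed, 62 mm above the bench: inner face at x = +62 mm in the station's frame, from y = -365 to -95 mm.
- case_center (a point): Centre (half-way up) of the loose cream instrument case (grey end bands, dark screen, orange knob on top): 100 mm in x, 120 mm in y, 60 mm high (top 105 mm above the bench; the knob adds 10 mm), 0.45 to 0.9 kg. Starts on the feed, nearly aligned with the station. Rolls easily along the station's y; sideways it slides over the rollers with several N of friction. Too wide to grasp: push it.
- case: The same case; origin at the middle of its underside, 30 mm below case_center. Home at the end stop, its origin is at y = 0 in the station's frame, and it stands 4 to 30 mm clear of the fence until pressed sideways.
- fence (a joint): Travel of the orange sprung fence plate in m, along the station's +x: 0 at rest, mechanical stop at 0.032. Spring rate 800 N/m from zero, so 10 N is 0.0125. The black pointer bar moves with it over the gauge: white 0 to 0.0075, green 0.0075 to 0.0175, yellow 0.0175 to 0.025, red 0.025 to 0.032.
- fence_face (a point): Middle of the fence's pressing face, 75 mm above the bench; moves with the fence, axes as the station's. The plate is 90 mm long (y) and covers heights 56 to 100 mm; at rest its face is at x = +66 mm in the station's frame. Beside its top lies the flat gauge, 120 mm above the bench at most, x = 82 to 140 mm, y = -36 to 36 mm.
- stop_face (a point): Middle of the face of the blue end stop, 75 mm above the bench, at y = +60 mm in the station's frame; the face looks along the station's -y, is 135 mm wide and its top is 96 mm above the bench.
- meter_center (a point): Centre of an orange handheld multimeter lying on the bench beyond the end stop, 85 x 165 x 38 mm. Bystander.
- driver: Loose screwdriver lying on the bench beyond the end stop, about 200 mm long. Bystander.
- module_center (a point): Centre of a white terminal module, 50 x 50 mm, 55 mm high (63 with its sockets), standing on the bench behind the fence, away from the robot. Bystander.
Not all that is in view belongs to the job. Of the things like the case, leave any that is yellow; of the rest the smaller one is meant.

How it is judged:
On the way, in this order (a step that is already met when the one before it is completed fails the run):
1. the case has rolled into the bay, against the end stop (y of case_center in the frame of station between -0.006 and 0.004 m), for 0.2 s.
2. the case is pressed against the fence with the pointer in the green, steadily for one second (value of joint fence between 0.0075 and 0.0175 m and x of case_center in the frame of fence_face above -0.055 m and contact force between any of the fingers, the arm and case above 3 N), for 1 s.
At the end, for the whole second after the job is handed in: The case is on the rollers within 6 mm of fully home at the end stop, square to the station within 3.4 degrees, level and at rest; the robot still pushes it (over 3 N) against the sprung fence, which is pressed back 7.5 to 17.5 mm (6 to 14 N) (all of step 1 and all of step 2 and angle between the x axis of case_center and the x axis of station, either way round below 0.06 rad and linear speed of case below 0.02 m/s and angle between case's own z axis and vertical below 0.06 rad); the arm keeps its last pose, push and grip.
It fails at once if the fence is driven up to the red (25 mm, 20 N) (value of joint fence above 0.025 m).
It fails at once if the case is lifted, tipped or pushed off the rollers (height (world z) of case above 0.07 m or height (world z) of case below 0.035 m or angle between case's own z axis and vertical above 0.3 rad).
It fails at once if a bystander is disturbed (distance of any of meter_center, driver, module_center from where it was at the start of the episode above 0.02 m).
It also fails if it takes over 58 s, if anything falls off the work surface, if the arm or the gripper's body presses on something with over 40 N, if the wrist force passes 120 N, or if a joint passes its speed limit or range.

## Working session

There is one attempt and no reset: what is moved stays moved. The work goes in short steps, each a Python script; the robot and the scene stay as the last script left them, time stands still between calls to the robot, and variables do not carry over. Pictures are saved under pics/ and viewed, at most 13 in all, crops included, and the job is handed in when it is done.

```bash
mkdir -p pics
python3 - <<'E'
from station import *
import cv2,numpy as np
for n in("top","side"):
    cv2.imwrite(f"pics/{n}0.png",read_camera(n)[:,:,::-1]); c=camera_info(n); print(n,{k:np.round(v,4).tolist() if not isinstance(v,str) else v for k,v in c.items()})
print(camera_info("wrist")); print(get_ee_rot(),get_time())
E
```

```text
top {'intrinsics': [[455.7583, 0.0, 319.0136], [0.0, 455.7583, 202.6481], [0.0, 0.0, 1.0]], 'T': [[-0.012, 0.9967, -0.0803, 0.4404], [-0.9999, -0.0127, -0.0083, 0.0919], [-0.0093, 0.0802, 0.9967, 1.1944], [0.0, 0.0, 0.0, 1.0]]}
side {'intrinsics': [[491.0888, 0.0, 316.8162], [0.0, 491.0888, 203.1315], [0.0, 0.0, 1.0]], 'T': [[0.9162, 0.1845, -0.3557, 0.031], [-0.4, 0.4727, -0.7852, -0.9769], [0.0233, 0.8617, 0.5069, 0.7962], [0.0, 0.0, 0.0, 1.0]]}
{'intrinsics': array([[304.33074024,   0.        , 314.91201534],
       [  0.        , 304.33074024, 203.56360174],
       [  0.        ,   0.        ,   1.        ]]), 'tool_from_camera': array([[ 2.11331203e-04,  9.57711222e-01,  2.87731073e-01,
         7.92652499e-02],
       [ 9.99999968e-01, -2.43017528e-04,  7.44077349e-05,
         6.67366923e-04],
       [ 1.41184817e-04,  2.87731048e-01, -9.57711243e-01,
        -1.61220926e-01],
       [ 0.00000000e+00,  0.00000000e+00,  0.00000000e+00,
         1.00000000e+00]])}
[-1.72449019e-04  2.22533826e-01  9.74924719e-01 -6.77386775e-04] 0.1
```

View pics/top0.png

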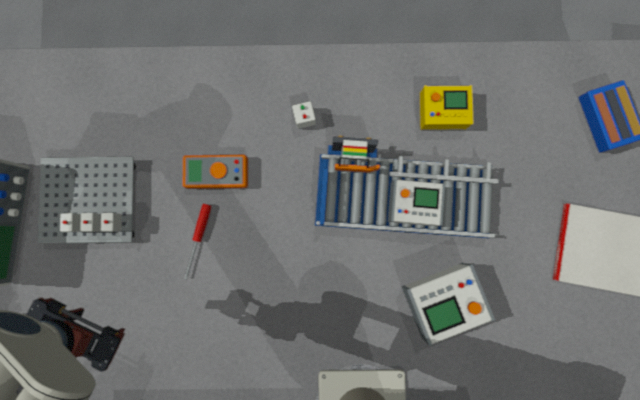

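View pics/side0.png

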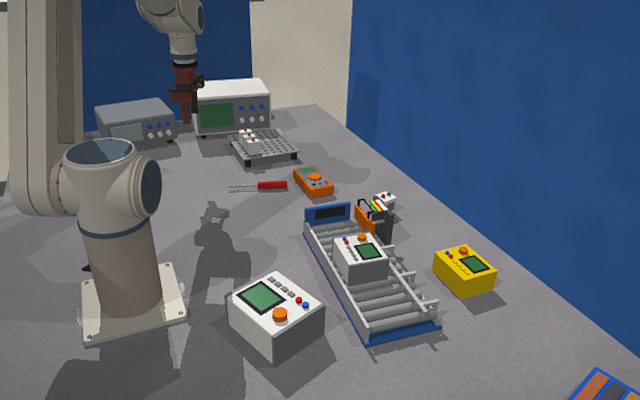

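The top view shows three lookalikes: the cream case on the rollers at (417,203), a larger cream case on the bench at (450,303) and a yellow case at (447,107). I choose the one on the rollers, since it is the smaller one that isn't yellow. I'll check it in a close crop.

Run:
```python
import cv2
a=cv2.imread("pics/top0.png")[125:250,310:510]
cv2.imwrite("pics/c1.png",cv2.resize(a,None,fx=4,fy=4,interpolation=cv2.INTER_CUBIC))
```

```text
(no output)
```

View pics/c1.png

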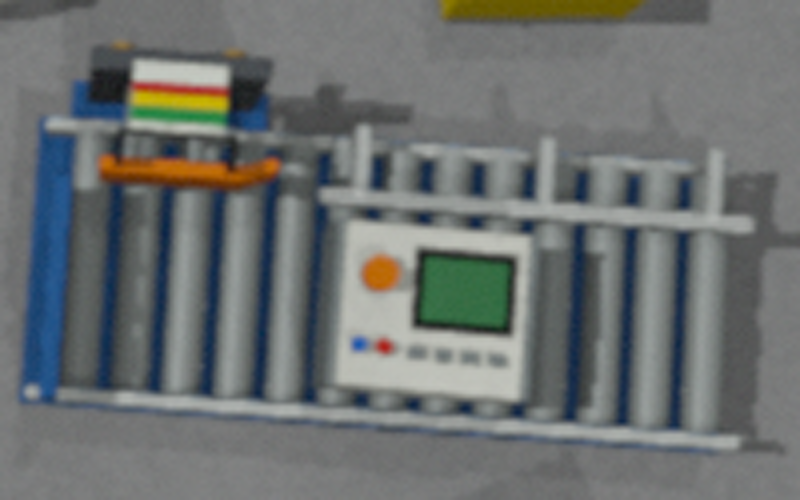

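The crop confirms the choice: small cream case with an orange knob on the rollers, top corners at crop pixels (348,220), (535,237), (525,402) and (333,385). The guide's inner edge runs from (322,202) to (752,232), the rail from (60,394) to (738,442), and the stop's face edge from (68,120) to (52,400).

```bash
cat > h.py <<'E'
from station import *
import numpy as np
from scipy.optimize import least_squares
def ray(cam,px):
    c=camera_info(cam);K=c["intrinsics"];T=c["T"]
    d=np.array([(px[0]-K[0,2])/K[0,0],-(px[1]-K[1,2])/K[1,1],-1.]);return T[:3,3],T[:3,:3]@d
def at(cam,px,z):
    o,d=ray(cam,px);return (o+d*(z-o[2])/d[2])[:2]
def R(a):return np.array([[np.cos(a),-np.sin(a)],[np.sin(a),np.cos(a)]])
E
python3 - <<'E'
from h import *
C=lambda u,v:((u+.5)/4-.5+310,(v+.5)/4-.5+125)
P=lambda u,v,z:at("top",C(u,v),z)
g=[P(322,202,.062),P(752,232,.062)]; r=[P(60,394,.055),P(738,442,.055)]; s=[P(68,120,.096),P(52,400,.096)]
print('guide',g,'rail',r,'stop',s)
def f(p):
    L=[R(p[2]).T@(q-p[:2]) for q in g+r+s]
    return [L[0][0]-.062,L[1][0]-.062,L[2][0]+.069,L[3][0]+.069,L[4][1]-.06,L[5][1]-.06,L[0][1]+.095,L[1][1]+.365]
o=least_squares(f,[.55,.1,-.06]);print('station',o.x,'res mm',np.round(o.fun*1e3,1))
c=np.array([P(*u,.105) for u in[(348,220),(535,237),(525,402),(333,385)]])
L=(c-o.x[:2])@R(o.x[2]);print('case st frame',L.round(4).tolist(),L.mean(0),c.mean(0))
e=L[0]-L[1];print('yaw rel',np.arctan2(-e[0],e[1]));e=L[0]-L[3];print(np.arctan2(e[1],e[0]))
for y in(-.09,-.2): 
  print(y)
E
```

```text
guide [array([ 0.59843244, -0.0773969 ]), array([ 0.57603485, -0.34448576])] rail [array([0.48068373, 0.08795252]), array([ 0.44569448, -0.33283169])] stop [array([0.6461228 , 0.08105337]), array([0.4756825 , 0.09295622])]
station [ 0.5448294   0.02577555 -0.0834867 ] res mm [ 0.  -0.  -0.1  0.1  3.5  1.2 -3.3 -1.4]
case st frame [[0.0457, -0.1086], [0.0433, -0.221], [-0.0559, -0.22], [-0.0539, -0.1055]] [-0.00521135 -0.16377572] [ 0.52597898 -0.13699516]
yaw rel -0.02127382961159457
-0.0318716513369016
-0.09
-0.2
```

```bash
cat >> h.py <<'E'
import cv2
S=np.array([.5448,.0258]);A=-.0835
def W(x,y,z):return [*(S+R(A)@[x,y]),z]
def q(psi):return [0.,np.cos(psi/2),np.sin(psi/2),0.]
def loc():
    p=np.array(get_tcp_pos());return np.r_[R(A).T@(p[:2]-S),p[2]].round(4)
def F():f=np.array(get_ft_force());return np.r_[R(A).T@f[:2],f[2]].round(2)
E
python3 - <<'E'
from h import *
for p in(A+np.pi/2,A-np.pi/2):
    print('rear',inverse_kinematics(W(-.005,-.285,.25),q(p)))
for p in(A,A+np.pi):
    print('side',inverse_kinematics(W(-.1,0,.2),q(p)))
p=A+np.pi/2
a=inverse_kinematics(W(-.005,-.285,.25),q(p))
if a is None or abs(a[5])>2.4: p=A-np.pi/2
command_gripper(.6)
move_pose(W(-.005,-.285,.25),q(p))
movel(W(-.005,-.285,.078),v=.15)
print(p,loc(),F(),get_time())
r=movel(W(-.005,-.14,.078),v=.05,until_force=5)
print(r,loc(),F(),get_time())
cv2.imwrite("pics/t1.png",cv2.resize(read_camera("top")[100:260,300:520,::-1],None,fx=3.5,fy=3.5))
E
```

```text
rear [-4.83915742e-01  3.22023622e-01  1.71427330e+00 -4.44089210e-16
  1.10529573e+00 -4.00415742e-01]
rear None
side [ 4.98868157e-02  1.92150995e-01  2.02965192e+00 -4.44089210e-16
  9.19789741e-01  1.70418314e+00]
side [ 4.98868157e-02  1.92150995e-01  2.02965192e+00 -4.44089210e-16
  9.19789741e-01 -1.43740951e+00]
1.4872963267948967 [-0.0044 -0.2853  0.0788] [0.03 0.6  0.2 ] 5.125
False [-0.0051 -0.14    0.078 ] [-0.02 -0.21 -0.23] 8.175
```

View pics/t1.png

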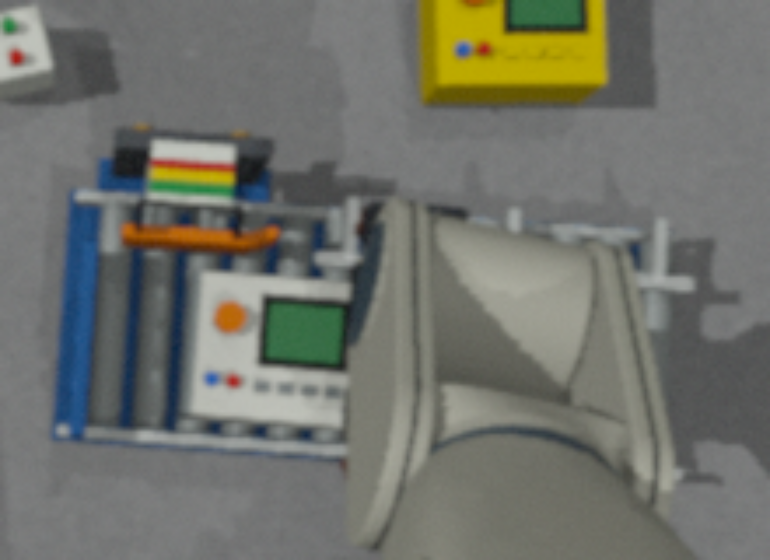

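The case rolls freely and squarely ahead of the fingers. Its left edge is at about (195,345) in the crop and the stop face is at about (88,320). I'll carry on to the stop.

Run:
```python
from h import *
print(movel(W(-.005,-.085,.078),v=.04,until_force=6),loc(),F())
print(movel(W(-.005,-.055,.078),v=.015,until_force=4),loc(),F(),get_time())
wait(.4); print(loc(),F())
cv2.imwrite("pics/t2.png",cv2.resize(read_camera("top")[120:250,300:450,::-1],None,fx=4,fy=4,interpolation=cv2.INTER_CUBIC))
```

```text
False [-0.005  -0.0851  0.078 ] [-0.16 -0.46 -1.14]
True [-0.0049 -0.0738  0.0778] [ 0.35 -0.13 -0.16] 10.7083
[-0.0054 -0.0742  0.0775] [-0.06  0.05  0.51]
```

View pics/t2.png

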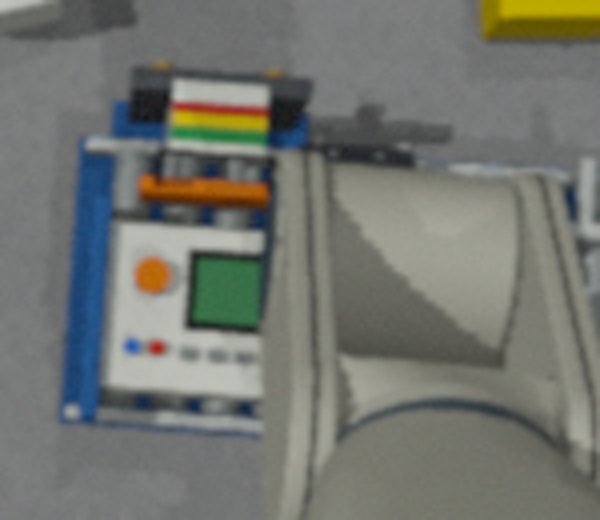

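The case is at or very near the stop: its edge is at about (108,300) and the stop edge at about (103,300). The force pulse has died away, so I'll creep on until the contact stays.

Run:
```python
from h import *
y=loc()[1]
for i in range(12):
    y+=.001; movel(W(-.005,y,.078),v=.008); wait(.1); f=np.mean([F() for _ in range(3)],0)
    print(loc()[1],f.round(2),round(get_time(),1))
    if f[1]<-2.5: break
wait(.4);print(loc(),F(),get_time())
```

```text
-0.0733 [-0.51 -1.52 -1.22] 11.5
-0.0733 [-0.08 -7.46 -0.49] 11.9
[-0.005  -0.0732  0.078 ] [-0.44 -7.96 -0.68] 12.3167
```

Run:
```python
from h import *
movel(W(-.005,-.076,.078),v=.01); movel(W(-.005,-.11,.078),v=.06); movel(W(-.005,-.11,.2),v=.2)
move_pose(W(-.105,0,.2),q(A+np.pi))
movel(W(-.105,0,.080),v=.15)
wait(.3);print(loc(),F(),get_time())
cv2.imwrite("pics/t3.png",cv2.resize(read_camera("top")[110:250,300:450,::-1],None,fx=4,fy=4,interpolation=cv2.INTER_CUBIC))
```

```text
[-1.046e-01  1.000e-04  8.060e-02] [0.16 0.03 1.06] 16.7917
```

View pics/t3.png

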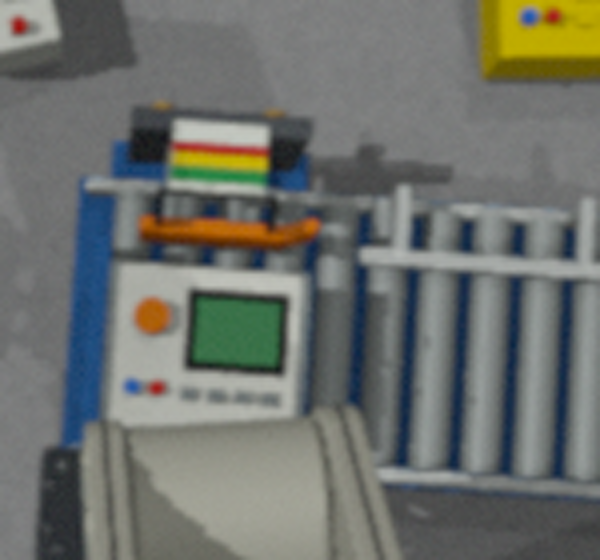

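The case is at the stop, its near-stop corner at about (118,262), and square to it. The fence is clear of it at about (230,235). I'll press it slowly while logging force.

Run:
```python
from h import *
print(movel(W(-.05,0,.080),v=.03,until_force=2.5),loc(),F(),get_time())
x=loc()[0]
for i in range(11):
    x+=.002; movel(W(x,0,.080),v=.02); f=np.mean([F() for _ in range(4)],0)
    print(loc()[:2],f.round(2),round(get_time(),1))
    if f[0]<-11: break
cv2.imwrite("pics/t4.png",cv2.resize(read_camera("top")[110:250,300:450,::-1],None,fx=4,fy=4,interpolation=cv2.INTER_CUBIC))
```

```text
True [-0.0647 -0.0001  0.0797] [0.   0.59 0.49] 18.0917
[-0.063 -0.   ] [-0.4   0.24 -0.88] 18.4
[-0.0609 -0.    ] [-1.8  -0.58 -0.75] 18.6
[-0.0585  0.    ] [ 0.   -0.48 -1.44] 18.9
[-0.0564  0.    ] [-1.3  -0.29 -0.67] 19.1
[-0.0543  0.    ] [-0.74 -0.58 -0.88] 19.4
[-0.0524  0.    ] [-1.28  0.3   0.02] 19.6
[-0.0504  0.    ] [-1.27 -0.67 -0.46] 19.9
[-0.0484  0.    ] [-1.7  -0.11 -0.51] 20.1
[-0.0464  0.    ] [-1.35  0.02 -1.49] 20.4
[-0.0446 -0.    ] [-1.37 -0.36 -0.47] 20.6
[-0.0429  0.    ] [-3.87 -0.06 -0.17] 20.9
```

View pics/t4.png

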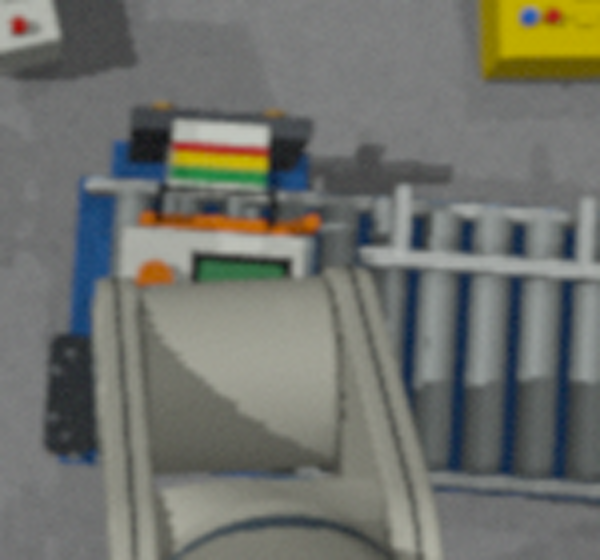

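The case has just reached the fence plate at (230,222) and is still at the stop. Next I'll load the spring in small steps.

Run:
```python
from h import *
x=-.043
for i in range(7):
    x+=.0015; movel(W(x,0,.080),v=.015); wait(.15); f=np.mean([F() for _ in range(4)],0)
    print(loc()[:2],f.round(2),round(get_time(),1))
    if f[0]<-11.5: break
a=read_camera("top")[110:250,300:450,::-1]
cv2.imwrite("pics/t5.png",cv2.resize(a[10:80,10:90],None,fx=8,fy=8,interpolation=cv2.INTER_CUBIC))
```

```text
[-0.042 -0.   ] [-4.21  0.25  1.03] 21.3
[-0.0407  0.    ] [-5.28  0.13  1.39] 21.7
[-0.0396 -0.    ] [-7.36  1.12  2.11] 22.1
[-0.0385 -0.    ] [-7.08  2.1   3.66] 22.5
[-0.0374 -0.    ] [-8.47  0.22  4.5 ] 22.9
[-0.0363 -0.    ] [-9.95  1.03  5.89] 23.3
[-0.0352 -0.0001] [-10.83   1.5    6.28] 23.7
```

View pics/t5.png

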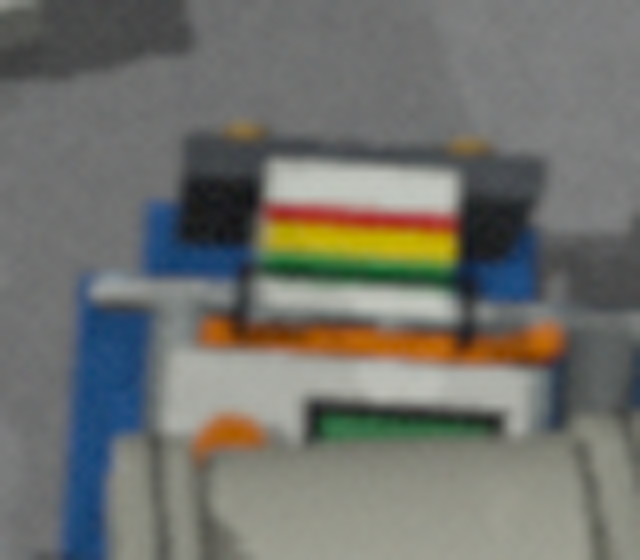

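The pointer bar at about (355,272) lies just inside the lower edge of the green, so travel is about 8 mm. I need about 4 mm more. The vertical load has grown to 6 N, so I'll ease it off by raising z slightly.

Run:
```python
from h import *
print(loc())
x=-.0325;z=.080
for i in range(4):
    x+=.0012; z+=.0004; movel(W(x,0,z),v=.015); wait(.2); f=np.mean([F() for _ in range(6)],0)
    print(loc(),f.round(2),round(get_time(),1))
    if f[0]<-14: break
wait(1.);print(loc(),F())
a=read_camera("top")[110:250,300:450,::-1]
b=read_camera("side")[190:290,300:430,::-1]
a=cv2.resize(a[5:80,10:90],None,fx=6,fy=6,interpolation=cv2.INTER_CUBIC)
b=cv2.resize(b[:, :80],(384,450),interpolation=cv2.INTER_CUBIC); print(a.shape,b.shape)
b=cv2.resize(b,(310,a.shape[0]))
cv2.imwrite("pics/t6.png",np.hstack([a,b]))
```

```text
[-0.0352 -0.0001  0.0797]
[-0.0342 -0.0001  0.0797] [-10.56   1.97   2.78] 24.2
[-0.0333 -0.0001  0.0798] [-10.25   1.09  -1.24] 24.7
[-0.0324 -0.0001  0.08  ] [-10.     1.58  -1.18] 25.1
[-0.0315 -0.0001  0.0803] [-11.38   1.54  -2.63] 25.6
[-0.0315 -0.0001  0.0803] [-10.47   2.46  -2.36]
(450, 480, 3) (450, 384, 3)
```

View pics/t6.png

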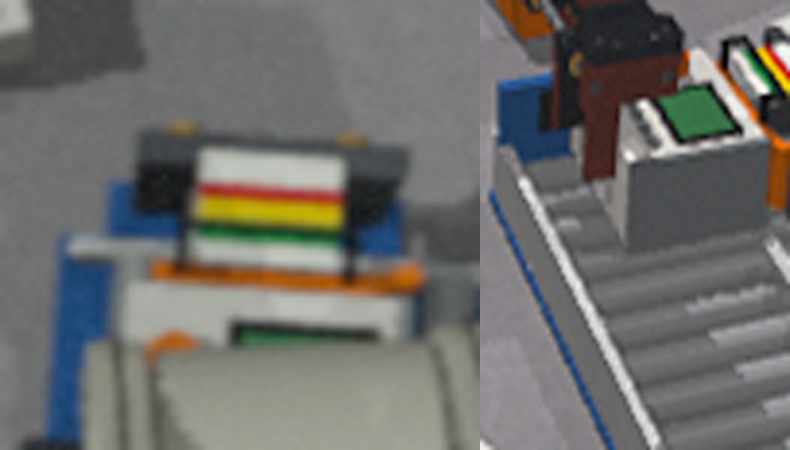

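The pointer now sits in the middle of the green, at about (270,230) in the left half, or about 13 mm. That matches the TCP travel and the 10.5 N reading. Last check before handing in is the y position and squareness, from the case's far corners.

Run:
```python
from h import *
a=read_camera("top")[165:200,315:400,::-1]
cv2.imwrite("pics/t7.png",cv2.resize(a,None,fx=9,fy=9,interpolation=cv2.INTER_CUBIC)); print(get_time(),F())
```

```text
26.725 [-10.92   1.73  -1.85]
```

View pics/t7.png

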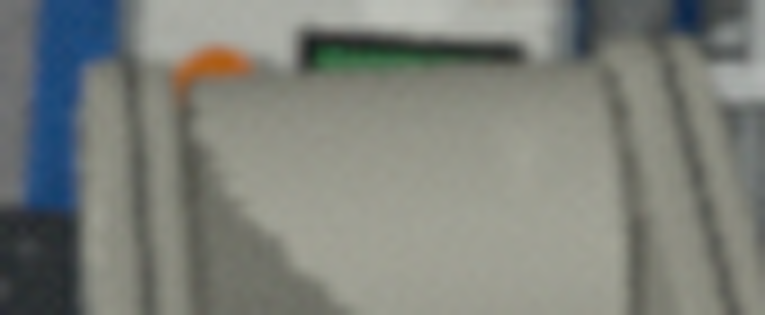

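The gap between the case and the stop, about 1.4 px, is the same as when the case was held hard against it. A small side force, about 2 N, points away from the stop, so I'll creep 2 mm in +y to bias the case against it.

Run:
```python
from h import *
x=-.0325+.0048
for y in(.0007,.0014,.0021,.0028):
    movel(W(x,y,.0816),v=.01); wait(.2); f=np.mean([F() for _ in range(8)],0); print(loc(),f.round(2),round(get_time(),1))
    if f[1]<-1: break
wait(1.3); print(loc(),np.mean([F() for _ in range(8)],0))
cv2.imwrite("pics/t8.png",cv2.resize(read_camera("top")[120:195,310:390,::-1],None,fx=7,fy=7,interpolation=cv2.INTER_CUBIC))
```

```text
[-0.0316  0.0001  0.0802] [-10.39  -1.37  -1.8 ] 27.2
[-0.0315  0.0001  0.0802] [-10.6   -1.95  -2.61]
```

View pics/t8.png

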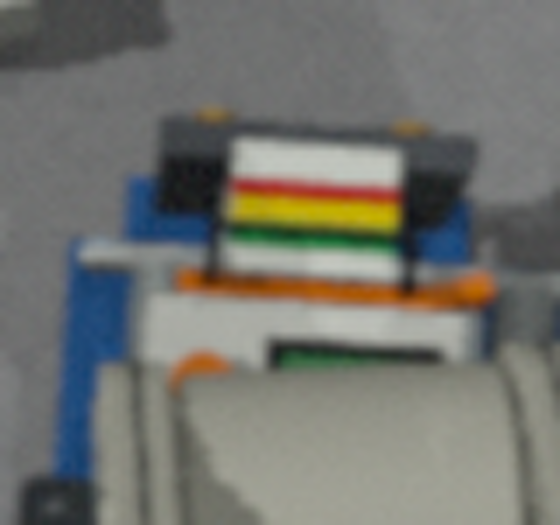

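The side force flipped towards the stop after only 0.2 mm of motion, so the case is against it. The pointer is in the green at about (315,235) and the push is 10.6 N, so I'm handing the job in.

```bash
python3 -c "
from station import *
print(job_done(),get_time())"
```

```text
the job is handed in; nothing more can be done
the job is handed in; nothing more can be done
```

I handed the job in with the case against the end stop, held square to the sprung fence at about 10.6 N with the pointer mid-green (roughly 13 mm); the hand-in call returned no verdict.

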